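# Empty the offcut tray into the bin

### The job

Carry the tray of timber offcuts by its bar handle to the bin without spilling, and gently rest the underside of its open nose on the bin's low front lip for a moment while all five offcuts are still in the tray. Then tip the tray over the lip until every offcut has slid into the bin, and put the empty tray back upright on its mat, squarely with the nose pointing as before, and let go. Do not bang the tray on the bin and leave the other things on the bench where they are.

Things in the scene. Friction and masses are not known exactly. Their poses are not given: they have to be found in the camera images.
- tray_handle (a point): Centre of the tray's handle: a round wooden bar, 24 mm in diameter, 150 mm long, running across the tray (along the tray's y), 115 mm above the tray's underside over the middle of its length. Tray axes: x towards the open nose, y across, z up. Two 34 mm wide plywood uprights at the tray's sides carry the bar. The tray weighs about 0.4 kg empty, 0.65 kg loaded (both vary).
- tray_floor (a point): Middle of the tray's inner floor. The tray is a scoop: steel floor 220 long (x) x 150 wide (y) x 5 mm thick, plywood walls at the sides (60 mm high over the rear 130 mm, 40 mm over the front 90 mm) and at the rear (60 mm); the front end (+x) is open. Offcuts start to slide at a tilt of 26 to 36 degrees; 45 to 60 empties it.
- tray_nose (a point): Middle of the lower edge of the tray's open front end: 110 mm in tray +x from the handle and 115 mm below it.
- mat: Black rubber bench mat where the tray stands, 300 x 220 mm, 4 mm thick, fixed; origin under its centre. Its x runs along its length; the tray stands on it with its nose towards the mat's +x.
- bin: Open-topped plywood offcut bin, fixed, 220 mm deep (x) x 224 mm wide (y), walls 12 mm thick, floor 12 mm; origin under its centre. The two sides and the back (+x) are 172 mm high; the front (-x) is low and is topped by a sliding board. Between the sides it is 200 mm clear.
- bin_lip (a point): Marks the bin's low front, in the plane of its front wall, mid-width, 90 mm above the bench; axes as the bin's: x points into the bin. The lip is the top edge (10 mm thick, 200 mm wide) of a stiff wooden board jammed in slots: it stands 90 to 120 mm above the bench, differently each time, and this point does not follow it, so its height must be felt or seen. It does not give way.
- offcut1_c (a point): Centre of an offcut lying in the tray: 75 x 45 mm, 45 mm high, softwood post end; 30 to 105 g.
- offcut2_c (a point): Centre of an offcut lying in the tray: 80 x 55 mm, 30 mm high, softwood batten end; 30 to 105 g.
- offcut3_c (a point): Centre of an offcut lying in the tray: stepped (rebated) piece 70 x 34 mm, 40 mm high over its -x half and 20 mm over the other (point 15 mm above its underside); 30 to 105 g.
- offcut4_c (a point): Centre of an offcut lying in the tray: 60 x 36 mm, 36 mm high batten end; 30 to 105 g.
- offcut5_c (a point): Centre of an offcut lying in the tray: 60 x 30 mm, 30 mm high hardwood end; 30 to 105 g.
- hammer: Bystander: hammer lying on the bench; origin at its underside.
- glue: Bystander: white glue bottle, 190 mm tall, 68 mm across, standing; origin at its underside.
- batten: Bystander: softwood batten 280 x 44 x 22 mm lying flat; origin at its underside.
- try_square: Bystander: carpenter's square, 110 mm wooden stock and 160 mm steel blade, lying flat; origin at its underside.
- spare_offcut: Bystander: loose softwood block 70 x 45 x 40 mm lying on the bench; not part of the tray's load; origin at its underside.
- screw_tub: Bystander: grey open tub 55 mm tall, 84 mm across; origin at its underside.
Things that resemble listed ones, but are neither listed nor needed, are in the scene too. Leave any green or turquoise look-alike of the part that bears offcut3_c alone.

How it is judged:
By the outcome, as a careful person would: the job done as asked, in the order asked, and still so for the second after the job is handed in, with the robot touching nothing.
It also fails if it takes over 58 s, if anything falls off the work surface, if the arm or the gripper's body presses on something with over 40 N, if the wrist force passes 120 N, or if a joint passes its speed limit or range.

### The arm

A 6-joint arm with a two-finger parallel gripper is mounted at the origin on the work surface. World frame = base frame: x ahead of the robot, y to its left, z up, the work surface at z = 0. Lengths are in mm, angles in rad, forces in N, time in s.
With the tool pointing down it reaches from about 300 to 775 mm from the base axis. Payload 14.6 kg.
Tool frame: the origin (TCP) lies midway between the tips of the shut fingers; the grasp point (between the pads) lies 19 mm behind it (grip_depth is the distance from the TCP to the grasp point, in mm); z points along the fingers, y is the direction in which the jaws open and shut (so a half turn about z gives the same grasp; the last joint's range is limited). The gripper opens to 94 mm and grips with 3 to 60 N. Pads are 16 mm wide; open, the fingers measure 119 mm over their backs; the gripper's body (75 mm by 177 mm) begins 78 mm behind the grasp point.
Start: joints at [-1.305, 0.3, 1.521, -0, 1.321, -0.067], TCP at [179.673, -519.814, 205.446] pointing down, gripper open.
Joint ranges: [-3.03, 3.03], [-0.79, 2.21], [0.23, 2.52], [-1.04, 4.18], [0, 3.07], [-2.55, 2.55]. Speed limits (rad/s): [2.22, 2.22, 2.57, 3.14, 3.14, 3.14].

### API

Orientations are given as [roll, pitch, yaw] about the fixed x, y, z axes, in that order (R = Rz(yaw) Ry(pitch) Rx(roll)).
In Python, from cell import read_state, camera, camera_info, sign_off, grip_depth gives the robot as it stands.
- The arm moves only by the tool drive_tool, never from a script. Its argument "motion" is one flat list of numbers, 4 for each row, row after row: the shift along the tool's x, y, z in mm, then the turn about the tool's z in rad. A call has 1 to 8 rows; each row shifts and turns the pose as measured when the row begins, along the tool's axes as they then stand; what a row does not reach is not made up. A row lasts 1/12 s, in which the tool goes at most 41.7 mm and 7.16 degrees, less where a joint would pass 70% of its speed; a pose out of reach is approached as far as the arm can. A call is refused whole if a number of a shift passes 41.7 or a number of a turn 0.125, either way. A call with a gripper value outside its range is refused whole. "jaw" is the closure, from 0 (fully open) to 1 (shut), set as the call begins (left out, the last holds). The fingers move at their own pace and stop on an object; "grip_force" is the grip in N (left out, the last holds). Time passes only in rows, so rows that do not move let the fingers close. It gives the time, the measured TCP pose, the force and the opening at its end, in the units of the state.
- read_state(): the state, without advancing time (a new reading comes with each control period).
- camera(name): name is "side" or "top"; returns the picture (400x640x3 uint8, red, green, blue); there is no depth.
- camera_info(name): a dict with "fovy" (degrees; the focal length in pixels is half the picture's height over the tangent of half this angle, whatever the lens; pixels are square), "cx", "cy" (the principal point, pixels), "k1" (the pictures are not rectified: a ray, as slopes to the right and down, at radius r is drawn at 1 + k1 r^2 times it, then the intrinsics apply), "camera_from_world" (4x4, takes a point from world to camera coordinates). Camera axes: x right, y up, looking along -z (the intrinsics and any distortion apply to the point x, -y, -z); pixel columns grow to the right and rows downward; lengths in mm; the calibration is good to about 2 mm. A picture is of the moment at which its call begins. camera_info takes no time and is no camera call.
- sign_off(): hands the job in, once; it reports no verdict.
The state is a dict: "clock": time; "joints": joint angles; "qd": joint speeds; "effort": joint torques, N m; "eef_pos": TCP position; "eef_rot": TCP orientation; "wrist_force": force on the tool from outside, world axes, zero at the start; "moment": the same for the moment, N m; "finger_gap": finger opening in mm.
Only numpy, scipy, OpenCV 4.12 (cv2) and the standard library are available. Lean on these libraries where they do the work, as an engineer would, in place of code of your own. Each camera call takes 0.05 s, during which the arm holds its last target. There are 200 camera calls.

## Working session

There is one attempt and no reset: what is moved stays moved. The work goes in short steps, Python scripts to look and compute and a tool call to move; the robot and the scene stay as the last step left them, time stands still between calls to the robot, and variables do not carry over. Pictures are saved under pics/ and viewed, on a budget of 10 in all, crops included, one or two more only if the job needs it, and the job is handed in when it is done.

Besides the shell and the picture viewer there is one more tool, called after "Emit:" in YAML: its name, and indented under it one key for each argument. drive_tool: Moves the arm, as the interface text tells. Its arguments: {"type":"object","properties":{"motion":{"type":"array","items":{"type":"number"}},"jaw":{"type":"number"},"grip_force":{"type":"number"}},"required":["motion"]}

```bash
mkdir -p pics; python3 - <<'E'
from cell import *
import cv2
for n in ("top","side"):
    im=camera(n); cv2.imwrite(f"pics/{n}0.png",im[:,:,::-1]); i=camera_info(n); print(n,i)
print(read_state())
E
```

```text
top {'fovy': 43.79399722419687, 'cx': 319.42811335576613, 'cy': 200.07508861286345, 'k1': -0.013526594395528859, 'camera_from_world': array([[ 1.47369535e-02, -9.99731148e-01,  1.79012311e-02,
        -6.41830525e+01],
       [ 9.83881668e-01,  1.76895846e-02,  1.77943650e-01,
        -5.37829121e+02],
       [-1.78212475e-01,  1.49903458e-02,  9.83877840e-01,
        -1.50044388e+03],
       [ 0.00000000e+00,  0.00000000e+00,  0.00000000e+00,
         1.00000000e+00]])}
side {'fovy': 57.45100182258009, 'cx': 321.6180033865789, 'cy': 200.63384461828463, 'k1': -0.01409721111881887, 'camera_from_world': array([[-7.51586947e-01, -6.59493551e-01,  1.36131438e-02,
         3.75077142e+02],
       [ 3.89713952e-01, -4.27294871e-01,  8.15807655e-01,
        -3.30844020e+02],
       [-5.32203061e-01,  6.18455616e-01,  5.78163085e-01,
        -9.84509125e+02],
       [ 0.00000000e+00,  0.00000000e+00,  0.00000000e+00,
         1.00000000e+00]])}
{'clock': 0.1, 'joints': array([-1.30463610e+00,  3.00392254e-01,  1.52153426e+00, -2.46707874e-05,
        1.32068443e+00, -6.65934628e-02]), 'qd': array([ 0.00134647, -0.00366066, -0.00322981,  0.00101205,  0.00040223,
        0.00100971]), 'effort': array([ 2.65838908e-04, -5.32646334e+01, -3.53284836e+01,  7.09366193e-02,
        2.34607706e-02, -8.70462350e-05]), 'eef_pos': array([ 179.58743982, -519.60190307,  204.94938176]), 'eef_rot': array([-3.14057503e+00, -4.39176010e-05,  3.32759781e-01]), 'wrist_force': array([0.48172892, 0.34184607, 0.25633951]), 'moment': array([ 0.02885394, -0.03795593,  0.08191094]), 'finger_gap': 94.06254950097222}
```

View pics/top0.png

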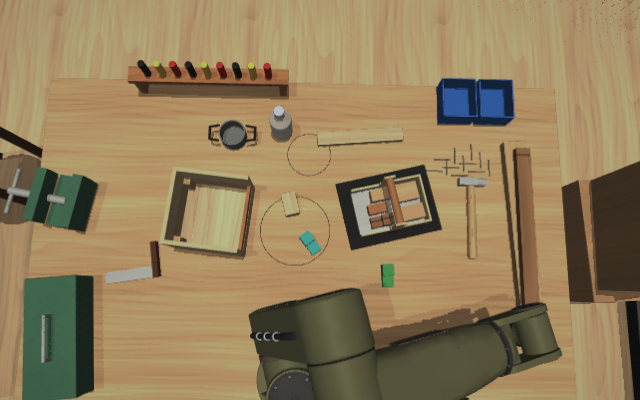

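View pics/side0.png

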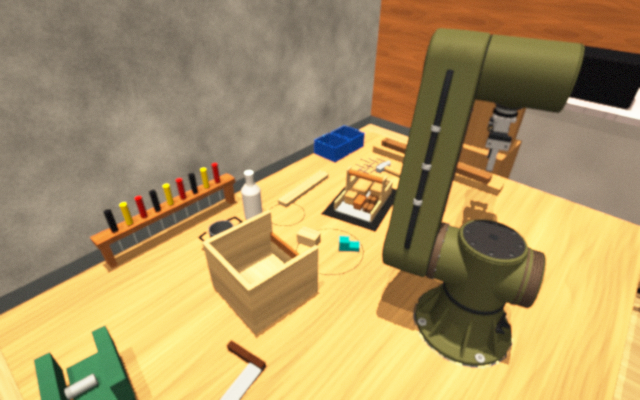

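```bash
cat > h.py <<'E'
import numpy as np, cv2
from cell import *
def pix(n,P):
    i=camera_info(n);M=i["camera_from_world"];P=np.atleast_2d(P).astype(float)
    c=P@M[:3,:3].T+M[:3,3];s=np.c_[c[:,0],-c[:,1]]/-c[:,2:];f=200/np.tan(np.radians(i["fovy"])/2)
    s=s*(1+i["k1"]*(s**2).sum(1,keepdims=True));return s*f+[i["cx"],i["cy"]]
def ray(n,uv):
    i=camera_info(n);M=i["camera_from_world"];f=200/np.tan(np.radians(i["fovy"])/2)
    d=(np.array(uv,float)-[i["cx"],i["cy"]])/f;s=d.copy()
    for _ in range(5): s=d/(1+i["k1"]*(s@s))
    R=M[:3,:3];return -R.T@M[:3,3],R.T@np.array([s[0],-s[1],-1])
def atz(n,uv,z):
    o,d=ray(n,uv);return o+d*(z-o[2])/d[2]
E
python3 - <<'E'
import cv2,numpy as np
a=cv2.imread("pics/top0.png");s=cv2.imread("pics/side0.png")
A=cv2.resize(a[160:255,325:455],(585,428),interpolation=3)
cv2.imwrite("pics/c1.png",cv2.resize(a[155:260,150:460],None,fx=2.58,fy=2.58,interpolation=3))
b=cv2.resize(s[205:335,195:335],None,fx=2.85,fy=2.85,interpolation=3)
c=cv2.resize(s[155:240,315:405],None,fx=4.35,fy=4.35,interpolation=3)
h=min(len(b),len(c));cv2.imwrite("pics/c2.png",np.hstack([b[:h],c[:h]]));print(b.shape,c.shape)
E
```

```text
(370, 399, 3) (370, 391, 3)
```

View pics/c1.png

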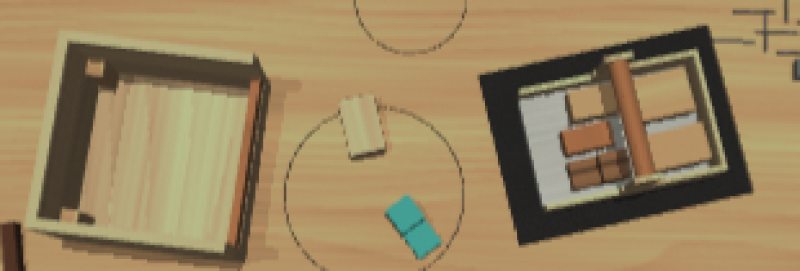

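View pics/c2.png

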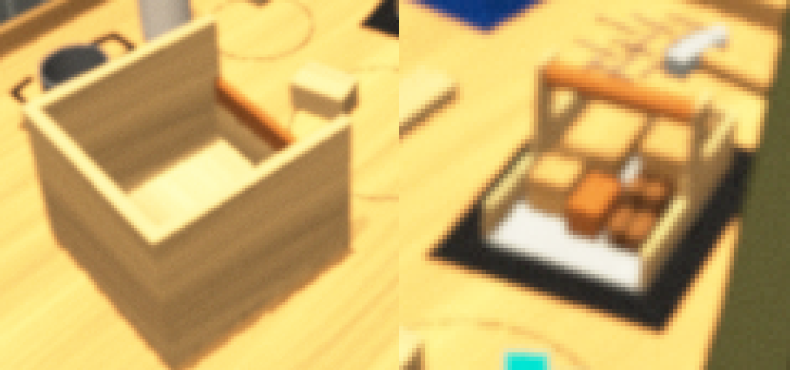

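```bash
cat > fit.py <<'E'
from h import *
from scipy.optimize import least_squares as LS
T=lambda l:np.array(l)/2.58+[150,155]
B=lambda l:np.array(l)/2.85+[195,205]
C=lambda l:np.array(l)/4.35+[315,155]
def w(p,q): c,s=np.cos(p[2]),np.sin(p[2]);q=np.array(q,float);return np.c_[p[0]+c*q[:,0]-s*q[:,1],p[1]+s*q[:,0]+c*q[:,1],q[:,2]]
mt=T([(480,75),(708,27),(752,192),(522,244)])
q=[(150,110,4),(-150,110,4),(-150,-110,4),(150,-110,4)]
# nose is toward +y (image left); image up is +x => mat's y+ is -x (image down)
for flip in (1,-1):
  Q=np.array(q)*[1,flip,1]
  r=LS(lambda p:(pix("top",w(p,Q))-mt).ravel(),[470,-180,1.57]);print("mat",r.x,abs(r.fun).max())
bt=T([(62,33),(28,230)]);bs=B([(30,105),(155,243),(350,118),(215,20)])
qt=[(110,-112,172),(110,112,172)];qs=[(110,-112,172),(110,112,172),(-110,112,172),(-110,-112,172)]
f=lambda p:np.r_[(pix("top",w(p,qt))-bt).ravel(),(pix("side",w(p,qs))-bs).ravel()]
r=LS(f,[450,250,1.57]);b=r.x;print("bin",b,r.fun.round(1))
# lip: side view inside-top edge, intersect ray with vertical plane x_b=-98..-100
R=np.array([np.cos(b[2]),np.sin(b[2])])
for uv,l in zip(B([(217,80),(292,136)]),"fn"):
  o,d=ray("side",uv)
  t=(-99-R@(o[:2]-b[:2]))/(R@d[:2]);print("lip",l,o+d*t)
# handle in both views
hl=[(-0,75,119),(0,-75,119)]
ht=T([(618,62),(645,180)]);hs=C([(545-399,72),(692-399,106)])
r2=LS(lambda p:np.r_[(pix("top",w(p,[(0,-75,p[3]),(0,75,p[3])]))-ht).ravel(),(pix("side",w(p,[(0,-75,p[3]),(0,75,p[3])]))-hs).ravel()],[470,-180,1.57,119]);print("handle",r2.x,r2.fun.round(1))
nose=T([(520,92),(545,210)]);print("nose corners z9",[atz("top",u,4+5) for u in nose])
E
python3 fit.py
```

```text
mat [ 534.55890562 -278.40412319    1.72605296] 71.43612343173959
mat [ 529.46710376 -278.63741695    1.80719843] 1.156883229007235
bin [481.16678272 268.75444615   1.45943317] [ 0.6 -0.4 -0.4  0.3 -2.1  0.1  0.2  0.1  2.   1.1 -0.3 -2.4]
lip f [570.18341349 159.18301393  92.72983939]
lip n [441.41279053 173.5828937  101.20275531]
handle [ 526.03642044 -277.58646036    1.7812098   123.37902202] [-0.4 -2.1  0.2  1.  -1.  -1.1  2.1  1.7]
nose corners z9 [array([ 578.58398779, -158.64464408,    9.        ]), array([ 431.82647802, -189.7740787 ,    9.        ])]
```

Emit:
drive_tool:
  motion: [20, -6, 0, 0.013, 37, -10, 0, 0.013, 37, -10, 0, 0.013, 37, -10, 0, 0.013, 37, -10, 0, 0.013, 37, -10, 0, 0.013, 37, -10, 0, 0.013, 37, -10, 0, 0.013]
  jaw: 0
  grip_force: 45

```text
clock: 0.77
eef_pos: [430.1, -365.0, 202.4]
eef_rot: [-3.136, 0.002, 0.214]
wrist_force: [-0.2, -0.2, 0.5]
finger_gap: 94.0
```

```bash
cat > go.py <<'E'
# usage: go.py x y z yaw -> remaining shift in tool axes
import sys; from h import *
from scipy.spatial.transform import Rotation as Rn
s=read_state();t=np.array([float(v) for v in sys.argv[1:5]])
R=Rn.from_euler("xyz",s["eef_rot"]).as_matrix()
print("t",s["clock"],"pos",s["eef_pos"].round(1),"rot",s["eef_rot"].round(3),"F",s["wrist_force"].round(1),"M",s["moment"].round(2),"gap",round(s["finger_gap"],1),"J",s["joints"].round(2))
print("shift",(R.T@(t[:3]-s["eef_pos"])).round(1),"turn",round((s["eef_rot"][2]-t[3]+np.pi)%(2*np.pi)-np.pi,3))
E
python3 go.py 528 -278 100 0.229
```

```text
t 0.7667 pos [ 430.1 -365.   202.4] rot [-3.136e+00  2.000e-03  2.140e-01] F [-0.2 -0.2  0.5] M [-0.03  0.07 -0.04] gap 94.0 J [-0.77  0.34  1.48  0.    1.33  0.59]
shift [114.3 -63.8 102.5] turn -0.015
```

Emit:
drive_tool:
  motion: [30, -16, 0, -0.007, 30, -16, 0, -0.007, 27, -16, 0, 0, 15, -8, 10, 0, 5, -3, 20, 0, 0, 0, 20, 0, 0, 0, 10, 0, 0, 0, 0, 0]

```text
clock: 1.43
eef_pos: [531.2, -271.9, 137.7]
eef_rot: [-3.134, 0.004, 0.236]
wrist_force: [0.0, -0.0, -0.1]
finger_gap: 93.7
```

```bash
python3 go.py 528 -278 100 0.229; python3 - <<'E'
from h import *
a=camera("top");s=camera("side")
A=cv2.resize(a[155:265,325:455],(520,440),interpolation=3);S=cv2.resize(s[130:240,320:390],(280,440),interpolation=3)
cv2.imwrite("pics/g1.png",np.hstack([A,S])[:,:,::-1])
E
```

```text
t 1.4333 pos [ 531.2 -271.9  137.7] rot [-3.134  0.004  0.236] F [ 0.  -0.  -0.1] M [-0.03  0.03  0.04] gap 93.7 J [-0.54  0.47  1.45  0.    1.23  0.8 ]
shift [-4.4  5.5 37.7] turn 0.007
```

View pics/g1.png

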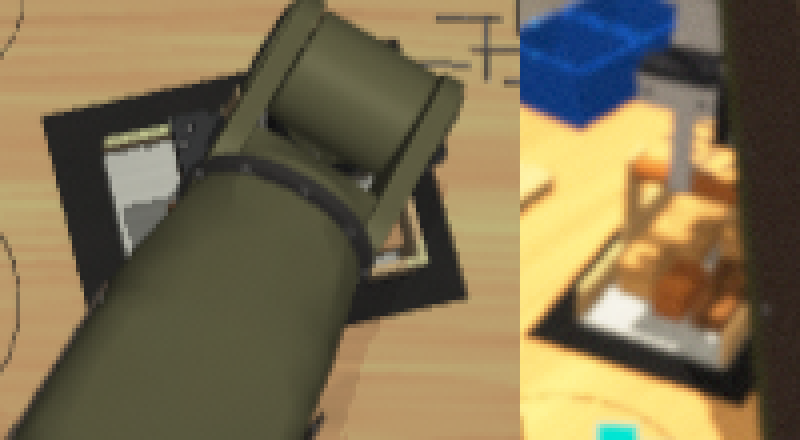

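Top view is blocked by the arm. The side crop shows one finger in front of the bar at about (685,170), so it straddles the bar; I'll go on down and close.

Emit:
drive_tool:
  motion: [-2, 2, 15, 0.004, -2, 3, 12, 0.003, 0, 0, 8, 0, 0, 0, 3, 0, 0, 0, 0, 0]

```text
clock: 1.95
eef_pos: [529.6, -281.4, 105.1]
eef_rot: [-3.141, -0.003, 0.226]
wrist_force: [-0.2, 0.6, -0.2]
finger_gap: 93.8
```

Emit:
drive_tool:
  motion: [0, 0, 0, 0, 0, 0, 0, 0, 0, 0, 0, 0, 0, 0, 0, 0, 0, 0, 0, 0, 0, 0, 0, 0, 0, 0, 0, 0]
  jaw: 0.6
  grip_force: 10

```text
clock: 2.53
eef_pos: [530.5, -281.8, 107.8]
eef_rot: [3.14, -0.006, 0.226]
wrist_force: [0.1, -0.6, 0.9]
finger_gap: 50.9
```

```bash
python3 go.py 528 -278 100 0.229
```

```text
t 2.5333 pos [ 530.5 -281.8  107.8] rot [ 3.14  -0.006  0.226] F [ 0.1 -0.6  0.9] M [ 0.01  0.04 -0.01] gap 50.9 J [-0.55  0.5   1.48  0.    1.16  0.79]
shift [-1.6 -4.3  7.7] turn -0.003
```

Emit:
drive_tool:
  motion: [-1, -3, 6, 0, 0, 0, 2, 0, 0, 0, 0, 0, 0, 0, 0, 0]
  jaw: 0.66

```text
clock: 2.87
eef_pos: [528.6, -278.6, 98.7]
eef_rot: [3.141, -0.005, 0.226]
wrist_force: [-0.2, 0.1, -0.9]
finger_gap: 31.8
```

Emit:
drive_tool:
  motion: [0, 0, 0, 0, 0, 0, 0, 0, 0, 0, 0, 0]
  jaw: 0.7

```text
clock: 3.12
eef_pos: [528.6, -278.6, 98.6]
eef_rot: [3.141, -0.005, 0.226]
wrist_force: [0.6, 0.3, 0.0]
finger_gap: 28.3
```

Emit:
drive_tool:
  motion: [0, 0, 0, 0, 0, 0, 0, 0, 0, 0, 0, 0]
  jaw: 0.74

```text
clock: 3.37
eef_pos: [528.7, -278.8, 98.7]
eef_rot: [3.141, -0.005, 0.226]
wrist_force: [0.7, -0.0, -0.9]
finger_gap: 24.5
```

```bash
python3 go.py 528 -278 100 0.229
```

```text
t 3.3667 pos [ 528.7 -278.8   98.7] rot [ 3.141 -0.005  0.226] F [ 0.7 -0.  -0.9] M [-0.03  0.    0.02] gap 24.5 J [-0.55  0.5   1.49  0.    1.14  0.8 ]
shift [-0.5 -0.9 -1.3] turn -0.003
```

Emit:
drive_tool:
  motion: [0, 0, 0, 0, 0, 0, 0, 0, 0, 0, 0, 0, 0, 0, 0, 0]
  jaw: 1
  grip_force: 45

```text
clock: 3.7
eef_pos: [528.7, -278.9, 98.7]
eef_rot: [3.14, -0.005, 0.226]
wrist_force: [0.9, -0.9, -0.3]
finger_gap: 22.8
```

Emit:
drive_tool:
  motion: [0, 0, -2, 0, 0, 0, -4, 0, 0, 0, -6, 0, 0, 0, -8, 0, 0, 0, -8, 0, 0, 0, -6, 0, 0, 0, -3, 0, 0, 0, 0, 0]

```text
clock: 4.37
eef_pos: [527.1, -277.7, 137.4]
eef_rot: [-3.138, -0.001, 0.226]
wrist_force: [0.3, -0.2, -6.8]
finger_gap: 23.0
```

```bash
python3 go.py 457 65 255 -0.112; python3 - <<'E'
from h import *
a=camera("top");s=camera("side")
A=cv2.resize(a[155:265,325:455],(520,440),interpolation=3);S=cv2.resize(s[130:240,320:390],(280,440),interpolation=3)
cv2.imwrite("pics/g2.png",np.hstack([A,S])[:,:,::-1])
E
```

```text
t 4.3667 pos [ 527.1 -277.7  137.4] rot [-3.138e+00 -1.000e-03  2.260e-01] F [ 0.3 -0.2 -6.8] M [ 0.02 -0.05 -0.02] gap 23.0 J [-0.55  0.46  1.46  0.    1.22  0.8 ]
shift [   8.7 -350.1 -116.5] turn 0.338
```

View pics/g2.png

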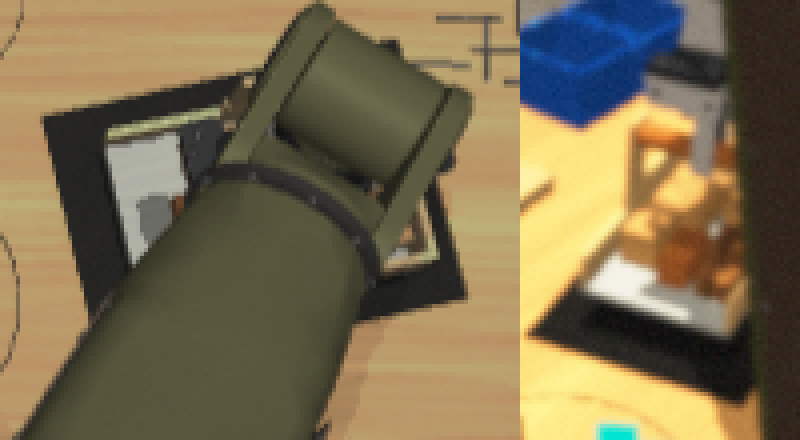

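Emit:
drive_tool:
  motion: [0, -4, -8, 0.005, 0, -9, -12, 0.01, 0, -15, -12, 0.015, 0, -20, -12, 0.02, 0, -24, -12, 0.02, 0, -27, -12, 0.02, 0, -28, -12, 0.02, 0, -28, -10, 0.02]

```text
clock: 5.13
eef_pos: [498.3, -119.1, 233.0]
eef_rot: [-3.135, 0.003, 0.081]
wrist_force: [0.6, 0.0, -6.9]
finger_gap: 23.3
```

```bash
python3 go.py 457 65 245 -0.112
```

```text
t 5.1333 pos [ 498.3 -119.1  233. ] rot [-3.135e+00  3.000e-03  8.100e-02] F [ 0.6  0.  -6.9] M [ 0.15 -0.03 -0.  ] gap 23.3 J [-0.31  0.2   1.58  0.    1.37  1.18]
shift [ -26.4 -186.9  -10.7] turn 0.193
```

Emit:
drive_tool:
  motion: [-2, -27, -3, 0.02, -4, -27, -3, 0.025, -4, -27, -3, 0.03, -4, -26, -2, 0.03, -4, -23, 0, 0.03, -3, -18, 0, 0.025, -2, -12, 0, 0.02, -1, -6, 0, 0.01]

```text
clock: 5.8
eef_pos: [466.7, 62.7, 257.2]
eef_rot: [-3.133, -0.008, -0.119]
wrist_force: [-0.0, -0.2, -6.1]
finger_gap: 22.8
```

Emit:
drive_tool:
  motion: [0, 0, 0, 0, 0, 0, 0, 0, 0, 0, 0, 0]

```text
clock: 6.05
eef_pos: [465.3, 64.8, 259.5]
eef_rot: [-3.132, -0.011, -0.117]
wrist_force: [-0.3, -0.4, -6.7]
finger_gap: 23.2
```

```bash
python3 go.py 458.4 64.6 230 -0.112; python3 - <<'E'
from h import *
a=camera("top");s=camera("side")
A=cv2.resize(a[155:265,150:335],(555,330),interpolation=3);S=cv2.resize(s[155:335,195:330],(247,330),interpolation=3)
cv2.imwrite("pics/g3.png",np.hstack([A,S])[:,:,::-1])
E
```

```text
t 6.05 pos [465.3  64.8 259.5] rot [-3.132 -0.011 -0.117] F [-0.3 -0.4 -6.7] M [ 0.13 -0.01  0.01] gap 23.2 J [0.06 0.07 1.66 0.01 1.39 1.74]
shift [-7.2  1.3 29.4] turn -0.005
```

View pics/g3.png

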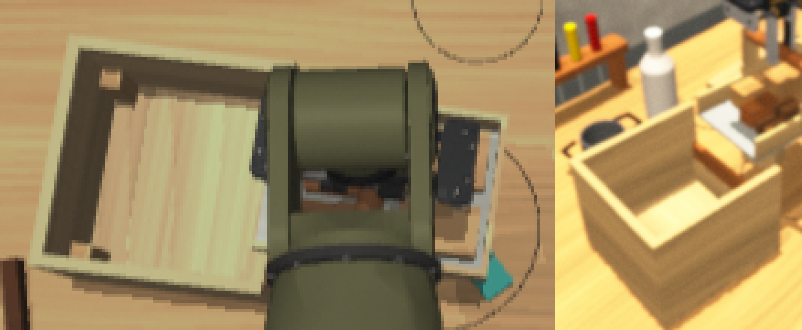

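```bash
cat > tilt.py <<'E'
import sys; from h import *
def tray(H,head,th,pts):
    f=np.array([np.cos(head),np.sin(head),0]);l=np.array([-f[1],f[0],0]);k=np.array([0,0,1])
    ex=f*np.cos(th)-k*np.sin(th);ez=f*np.sin(th)+k*np.cos(th)
    return np.array([H+p[0]*ex+p[1]*l+p[2]*ez for p in pts])
if __name__=="__main__":
  s=read_state();H=s["eef_pos"]+[0,0,20];hd=s["eef_rot"][2]+np.pi/2
  P=[(-110,-75,-55),(-110,75,-55),(110,-75,-110),(110,75,-110)]
  for d in map(float,sys.argv[1:]):
    Q=tray(H,hd,np.radians(d),P);print(d,"top",pix("top",Q).round(1).tolist(),"side",pix("side",Q).round(1).tolist())
E
python3 tilt.py -15 -8 0 8 15
```

```text
-15.0 top [[313.3, 193.9], [306.0, 246.7], [233.4, 182.9], [224.6, 235.6]] side [[322.7, 184.5], [356.6, 205.2], [264.2, 211.4], [297.0, 237.4]]
-8.0 top [[316.7, 193.5], [309.4, 246.8], [237.9, 184.6], [229.3, 236.7]] side [[324.9, 180.4], [359.0, 200.8], [267.6, 214.3], [300.2, 240.2]]
0.0 top [[319.8, 192.9], [312.5, 246.8], [243.6, 186.4], [235.2, 238.0]] side [[327.0, 175.5], [361.4, 195.6], [271.9, 216.8], [304.4, 242.4]]
8.0 top [[322.3, 192.2], [315.0, 246.6], [249.9, 188.2], [241.6, 239.3]] side [[328.7, 170.6], [363.4, 190.3], [276.7, 218.3], [309.1, 243.7]]
15.0 top [[323.9, 191.3], [316.5, 246.3], [255.7, 189.6], [247.6, 240.4]] side [[329.7, 166.2], [364.7, 185.7], [281.1, 218.9], [313.4, 244.0]]
```

Emit:
drive_tool:
  motion: [-2, 0, 4, 0, -2, 0, 8, 0, -2, 0, 8, 0, -1, 0, 8, -0.004, 0, 0, 5, 0, 0, 0, 3, 0, 0, 0, 0, 0, 0, 0, 0, 0]

```text
clock: 6.82
eef_pos: [457.5, 64.0, 217.8]
eef_rot: [-3.133, -0.007, -0.116]
wrist_force: [0.3, -0.1, -6.8]
finger_gap: 22.9
```

```bash
python3 go.py 458.4 64.6 215 -0.112
```

```text
t 6.8167 pos [457.5  64.  217.8] rot [-3.133 -0.007 -0.116] F [ 0.3 -0.1 -6.8] M [ 0.12 -0.02  0.01] gap 22.9 J [0.06 0.09 1.75 0.01 1.3  1.74]
shift [ 0.8 -0.7  2.8] turn -0.004
```

Emit:
drive_tool:
  motion: [0, 0, 2, 0, 0, 0, 2, 0, 0, 0, 2, 0, 0, 0, 2, 0]

```text
clock: 7.15
eef_pos: [458.3, 64.1, 210.1]
eef_rot: [-3.133, -0.009, -0.116]
wrist_force: [0.0, -0.3, -7.3]
finger_gap: 22.9
```

Emit:
drive_tool:
  motion: [0, 0, 1.5, 0, 0, 0, 1.5, 0, 0, 0, 1.5, 0, 0, 0, 1.5, 0]

```text
clock: 7.48
eef_pos: [458.4, 64.2, 203.5]
eef_rot: [-3.133, -0.01, -0.116]
wrist_force: [0.3, -0.1, -8.0]
finger_gap: 23.5
```

```bash
python3 go.py 458.4 64.6 200 -0.112
```

```text
t 7.4833 pos [458.4  64.2 203.5] rot [-3.133 -0.01  -0.116] F [ 0.3 -0.1 -8. ] M [0.07 0.03 0.  ] gap 23.5 J [0.06 0.1  1.77 0.01 1.27 1.74]
shift [-0.1 -0.4  3.5] turn -0.004
```

Emit:
drive_tool:
  motion: [0, 0, 1, 0, 0, 0, 1, 0, 0, 0, 1, 0]

```text
clock: 7.73
eef_pos: [458.4, 64.2, 200.1]
eef_rot: [-3.133, -0.009, -0.116]
wrist_force: [-0.2, 0.6, -7.1]
finger_gap: 23.0
```

Emit:
drive_tool:
  motion: [0, 0, 1, 0, 0, 0, 1, 0, 0, 0, 1, 0]

```text
clock: 7.98
eef_pos: [458.5, 64.2, 196.8]
eef_rot: [-3.133, -0.01, -0.116]
wrist_force: [0.2, -0.1, -7.1]
finger_gap: 23.0
```

```bash
python3 go.py 458.4 64.6 200 -0.112
```

```text
t 7.9833 pos [458.5  64.2 196.8] rot [-3.133 -0.01  -0.116] F [ 0.2 -0.1 -7.1] M [ 0.16  0.01 -0.01] gap 23.0 J [0.06 0.11 1.78 0.01 1.25 1.74]
shift [-0.1 -0.4 -3.2] turn -0.004
```

Emit:
drive_tool:
  motion: [0, 0, 1, 0, 0, 0, 1, 0]

```text
clock: 8.15
eef_pos: [458.6, 64.2, 194.6]
eef_rot: [-3.133, -0.01, -0.116]
wrist_force: [0.1, 0.1, -7.8]
finger_gap: 23.1
```

Emit:
drive_tool:
  motion: [0, 0, 1, 0, 0, 0, 1, 0]

```text
clock: 8.32
eef_pos: [458.6, 64.2, 192.4]
eef_rot: [-3.133, -0.01, -0.116]
wrist_force: [-0.8, -0.9, -6.8]
finger_gap: 23.3
```

```bash
python3 go.py 458.4 64.6 200 -0.112
```

```text
t 8.3167 pos [458.6  64.2 192.4] rot [-3.133 -0.01  -0.116] F [-0.8 -0.9 -6.8] M [ 0.13 -0.01 -0.01] gap 23.3 J [0.06 0.11 1.78 0.01 1.24 1.74]
shift [-0.1 -0.4 -7.6] turn -0.004
```

Emit:
drive_tool:
  motion: [0, 0, 1, 0, 0, 0, 1, 0]

```text
clock: 8.48
eef_pos: [458.6, 64.3, 190.2]
eef_rot: [-3.133, -0.01, -0.116]
wrist_force: [0.8, 0.6, -7.2]
finger_gap: 23.0
```

Emit:
drive_tool:
  motion: [0, 0, 1, 0, 0, 0, 1, 0]

```text
clock: 8.65
eef_pos: [458.6, 64.3, 188.0]
eef_rot: [-3.133, -0.01, -0.116]
wrist_force: [0.2, -0.2, -7.0]
finger_gap: 22.7
```

```bash
python3 go.py 458.4 64.6 200 -0.112; python3 - <<'E'
from h import *
a=camera("top");s=camera("side")
A=cv2.resize(a[155:265,215:325],(400,400),interpolation=3);S=cv2.resize(s[180:270,250:340],(400,400),interpolation=3)
cv2.imwrite("pics/g4.png",np.hstack([A,S])[:,:,::-1])
E
```

```text
t 8.65 pos [458.6  64.3 188. ] rot [-3.133 -0.01  -0.116] F [ 0.2 -0.2 -7. ] M [ 0.06  0.03 -0.04] gap 22.7 J [0.06 0.11 1.79 0.01 1.23 1.74]
shift [ -0.1  -0.4 -12. ] turn -0.004
```

View pics/g4.png

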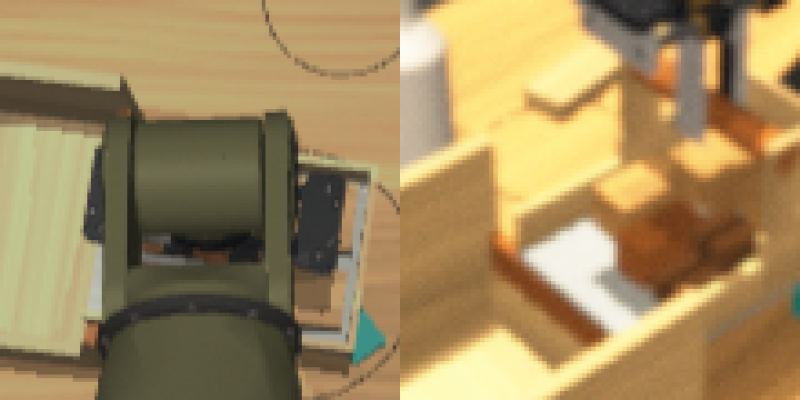

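Emit:
drive_tool:
  motion: [0, -3, 0, 0, 0, -3, 0, 0, 0, 0, 0.5, 0, 0, 0, 0, 0]

```text
clock: 9.08
eef_pos: [459.5, 70.9, 187.7]
eef_rot: [-3.133, -0.01, -0.116]
wrist_force: [-0.3, -0.1, -6.5]
finger_gap: 23.0
```

Emit:
drive_tool:
  motion: [0, 0, 0.8, 0, 0, 0, 0.8, 0, 0, 0, 0, 0]

```text
clock: 9.33
eef_pos: [460.0, 70.9, 186.9]
eef_rot: [-3.133, -0.012, -0.116]
wrist_force: [-0.1, 0.7, -6.0]
finger_gap: 22.8
```

Emit:
drive_tool:
  motion: [0, 0, 0.8, 0, 0, 0, 0.8, 0, 0, 0, 0, 0]

```text
clock: 9.58
eef_pos: [460.4, 70.5, 186.3]
eef_rot: [-3.133, -0.013, -0.116]
wrist_force: [-1.7, 1.2, -4.0]
finger_gap: 23.2
```

```bash
python3 go.py 458.4 64.6 200 -0.112; python3 tilt.py -8 -4 0; python3 - <<'E'
from h import *
from fit import b,w
print(pix("side",w(b,[(x,y,z) for z in (92,98) for x in (-99,-109) for y in (-100,50)])).round(1))
E
```

```text
t 9.5833 pos [460.4  70.5 186.3] rot [-3.133 -0.013 -0.116] F [-1.7  1.2 -4. ] M [0.71 0.27 0.05] gap 23.2 J [0.07 0.12 1.78 0.01 1.22 1.75]
shift [ -1.1   6.  -13.7] turn -0.004
-8.0 top [[314.2, 199.9], [307.3, 250.7], [239.3, 191.4], [231.1, 241.1]] side [[324.4, 200.3], [357.5, 221.7], [269.0, 235.2], [300.7, 262.0]]
-4.0 top [[315.8, 199.7], [308.9, 250.7], [241.9, 192.2], [233.9, 241.7]] side [[325.5, 198.0], [358.7, 219.2], [271.0, 236.3], [302.6, 263.0]]
0.0 top [[317.2, 199.4], [310.3, 250.7], [244.7, 193.1], [236.8, 242.3]] side [[326.5, 195.7], [359.8, 216.7], [273.2, 237.3], [304.7, 263.8]]
mat [ 534.55890562 -278.40412319    1.72605296] 71.43612343173959
mat [ 529.46710376 -278.63741695    1.80719843] 1.156883229007235
bin [481.16678272 268.75444615   1.45943317] [ 0.6 -0.4 -0.4  0.3 -2.1  0.1  0.2  0.1  2.   1.1 -0.3 -2.4]
lip f [570.18341349 159.18301393  92.72983939]
lip n [441.41279053 173.5828937  101.20275531]
handle [ 526.03642044 -277.58646036    1.7812098   123.37902202] [-0.4 -2.1  0.2  1.  -1.  -1.1  2.1  1.7]
nose corners z9 [array([ 578.58398779, -158.64464408,    9.        ]), array([ 431.82647802, -189.7740787 ,    9.        ])]
[[271.3 233.3]
 [302.2 258.9]
 [273.9 232. ]
 [304.9 257.3]
 [271.1 231.9]
 [302.2 257.4]
 [273.8 230.5]
 [304.8 255.7]]
```

Emit:
drive_tool:
  motion: [0, 0, 0, 0, 0, 0, 0, 0, 0, 0, 0, 0, 0, 0, 0, 0, 0, 0, 0, 0, 0, 0, 0, 0, 0, 0, 0, 0, 0, 0, 0, 0]

```text
clock: 10.25
eef_pos: [460.4, 70.6, 186.4]
eef_rot: [-3.132, -0.014, -0.116]
wrist_force: [-2.1, -0.8, -1.6]
finger_gap: 22.6
```

```bash
python3 go.py 458.4 64.6 200 -0.112; python3 - <<'E'
from h import *
s=camera("side")
cv2.imwrite("pics/g5.png",cv2.resize(s[180:280,250:350],(500,500),interpolation=3)[:,:,::-1])
E
```

```text
t 10.25 pos [460.4  70.6 186.4] rot [-3.132 -0.014 -0.116] F [-2.1 -0.8 -1.6] M [0.24 0.29 0.1 ] gap 22.6 J [0.07 0.12 1.78 0.01 1.22 1.75]
shift [ -1.1   6.1 -13.6] turn -0.004
```

View pics/g5.png

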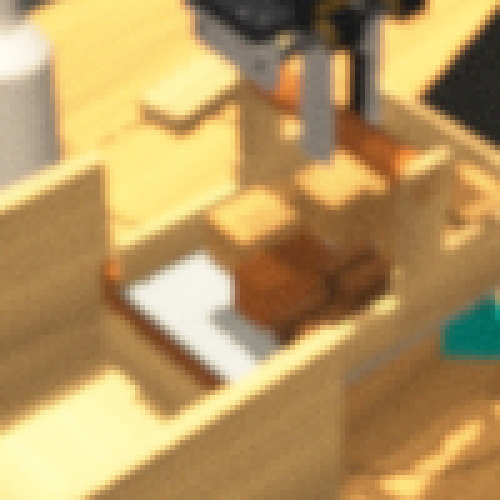

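Emit:
drive_tool:
  motion: [0, 0, -3, 0, 0, 0, -6, 0, 0, 0, -6, 0, 0, -4, -3, 0, 0, -9, 0, 0, 0, -14, 0, 0, 0, -18, 0, 0, 0, -20, 0, 0]

```text
clock: 10.97
eef_pos: [467.6, 136.9, 206.2]
eef_rot: [-3.133, -0.012, -0.12]
wrist_force: [-0.4, 0.3, -6.6]
finger_gap: 23.4
```

Emit:
drive_tool:
  motion: [0, -20, 0, 0, 0, -20, 0, 0, 0, -18, 0, 0, 0, -14, 0, 0, 0, -10, 0, 0, 0, -6, 0, 0, 0, 0, 0, 0]

```text
clock: 11.55
eef_pos: [477.1, 236.5, 206.1]
eef_rot: [-3.132, -0.011, -0.116]
wrist_force: [-0.2, -0.3, -7.3]
finger_gap: 23.2
```

```bash
python3 go.py 479 249 220 -0.112
```

```text
t 11.55 pos [477.1 236.5 206.1] rot [-3.132 -0.011 -0.116] F [-0.2 -0.3 -7.3] M [-0.02  0.03  0.02] gap 23.2 J [0.39 0.25 1.58 0.   1.29 2.08]
shift [  0.6 -12.7 -13.8] turn -0.004
```

Emit:
drive_tool:
  motion: [0, -4, 0, 0, 0, -4, 0, 0, 0, -3, 0, 0, 0, -2, 0, 0]

```text
clock: 11.88
eef_pos: [478.7, 249.1, 206.0]
eef_rot: [-3.133, -0.011, -0.118]
wrist_force: [0.0, -1.0, -6.8]
finger_gap: 22.9
```

Emit:
drive_tool:
  motion: [0, -2, 0, 0, 0, -2, 0, 0, 0, -2, 0, 0, 0, -2, 0, 0]

```text
clock: 12.22
eef_pos: [480.0, 257.0, 206.3]
eef_rot: [-3.133, -0.011, -0.119]
wrist_force: [0.2, -0.4, -7.1]
finger_gap: 23.2
```

Emit:
drive_tool:
  motion: [0, -2, 0, 0, 0, -2, 0, 0, 0, -2, 0, 0, 0, -2, 0, 0]

```text
clock: 12.55
eef_pos: [481.3, 262.8, 206.9]
eef_rot: [-3.139, -0.012, -0.119]
wrist_force: [-4.3, -19.2, 1.0]
finger_gap: 23.1
```

```bash
python3 go.py 479 249 220 -0.112
```

```text
t 12.55 pos [481.3 262.8 206.9] rot [-3.139 -0.012 -0.119] F [ -4.3 -19.2   1. ] M [-3.7   0.84  0.23] gap 23.1 J [ 0.44  0.29  1.53 -0.    1.31  2.13]
shift [ -0.5  13.9 -13.2] turn -0.007
```

Emit:
drive_tool:
  motion: [0, 0, 0, 0, 0, 0, 0, 0]
  grip_force: 28

```text
clock: 12.72
eef_pos: [481.4, 262.4, 207.0]
eef_rot: [-3.141, -0.012, -0.119]
wrist_force: [-0.1, -0.8, -7.1]
finger_gap: 23.4
```

Emit:
drive_tool:
  motion: [0, 0, 0, 0, 0, 0, 0, 0]
  grip_force: 18

```text
clock: 12.88
eef_pos: [481.3, 262.5, 207.0]
eef_rot: [-3.141, -0.011, -0.12]
wrist_force: [-0.7, -2.2, -7.1]
finger_gap: 23.6
```

Emit:
drive_tool:
  motion: [0, 0, 0, 0, 0, 0, 0, 0]
  grip_force: 12

```text
clock: 13.05
eef_pos: [481.4, 262.7, 206.9]
eef_rot: [-3.14, -0.012, -0.119]
wrist_force: [1.1, -1.9, -6.1]
finger_gap: 24.1
```

Emit:
drive_tool:
  motion: [0, -2, 0, 0, 0, -2, 0, 0, 0, -2, 0, 0]

```text
clock: 13.3
eef_pos: [482.3, 266.6, 207.5]
eef_rot: [3.138, -0.012, -0.12]
wrist_force: [-0.7, -8.9, -3.3]
finger_gap: 23.8
```

```bash
python3 go.py 479 249 220 -0.112
```

```text
t 13.3 pos [482.3 266.6 207.5] rot [ 3.138 -0.012 -0.12 ] F [-0.7 -8.9 -3.3] M [-1.54  0.26  0.07] gap 23.8 J [ 0.44  0.3   1.52 -0.01  1.32  2.14]
shift [ -1.   17.9 -12.5] turn -0.008
```

Emit:
drive_tool:
  motion: [0, -4, 0, 0, 0, -5, 0, 0, 0, -5, 0, 0, 0, -5, 0, 0]

```text
clock: 13.63
eef_pos: [485.2, 283.0, 208.5]
eef_rot: [3.132, -0.013, -0.122]
wrist_force: [-1.1, -5.7, -4.2]
finger_gap: 23.6
```

Emit:
drive_tool:
  motion: [0, -5, 0, 0, 0, -5, 0, 0, 0, -5, 0, 0, 0, -5, 0, 0]

```text
clock: 13.97
eef_pos: [488.0, 301.6, 208.9]
eef_rot: [3.128, -0.014, -0.123]
wrist_force: [-0.3, -5.7, -4.6]
finger_gap: 23.4
```

```bash
python3 go.py 479 249 220 -0.112; python3 tilt.py 0 8 16 24;  python3 - <<'E'
from h import *
s=camera("side");a=camera("top")
A=cv2.resize(a[155:265,150:310],(582,400),interpolation=3);S=cv2.resize(s[150:290,200:275],(214,400),interpolation=3)
cv2.imwrite("pics/g6.png",np.hstack([A,S])[:,:,::-1])
E
```

```text
t 13.9667 pos [488.  301.6 208.9] rot [ 3.128 -0.014 -0.123] F [-0.3 -5.7 -4.6] M [-1.04  0.16  0.07] gap 23.4 J [ 0.5   0.35  1.45 -0.02  1.34  2.2 ]
shift [ -2.3  53.5 -10.4] turn -0.011
0.0 top [[236.9, 187.3], [228.1, 239.1], [166.6, 180.9], [156.8, 230.5]] side [[268.1, 219.0], [300.5, 245.4], [201.6, 268.3], [230.4, 302.4]]
8.0 top [[238.4, 186.5], [229.5, 238.9], [173.3, 182.7], [163.8, 231.9]] side [[269.6, 213.7], [302.3, 239.8], [208.1, 269.2], [237.0, 302.7]]
16.0 top [[239.1, 185.5], [230.1, 238.5], [180.3, 184.4], [170.9, 233.2]] side [[270.4, 208.6], [303.5, 234.3], [214.8, 269.1], [243.9, 302.0]]
24.0 top [[238.9, 184.3], [229.8, 237.9], [187.5, 185.9], [178.3, 234.4]] side [[270.6, 203.5], [304.0, 229.0], [221.6, 268.0], [250.9, 300.3]]
```

View pics/g6.png

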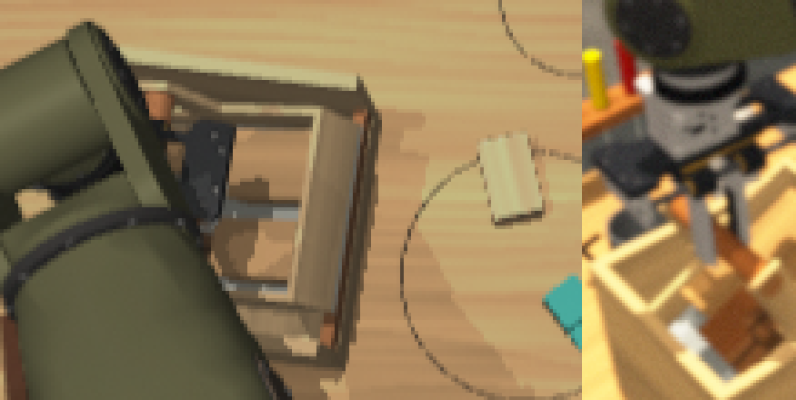

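Emit:
drive_tool:
  motion: [0, -5, 0, 0, 0, -6, 0, 0, 0, -6, 0, 0, 0, -6, 0, 0, 0, -6, 0, 0, 0, -6, 0, 0]

```text
clock: 14.57
eef_pos: [492.4, 334.7, 208.3]
eef_rot: [3.124, -0.013, -0.124]
wrist_force: [-1.0, -4.4, -5.5]
finger_gap: 23.7
```

Emit:
drive_tool:
  motion: [0, -6, 0, 0, 0, -6, 0, 0, 0, -6, 0, 0, 0, -6, 0, 0]

```text
clock: 14.9
eef_pos: [495.6, 360.3, 207.6]
eef_rot: [3.123, -0.013, -0.124]
wrist_force: [-0.5, -4.0, -4.7]
finger_gap: 23.6
```

```bash
python3 go.py 497 399 212 -0.112
```

```text
t 14.9 pos [495.6 360.3 207.6] rot [ 3.123 -0.013 -0.124] F [-0.5 -4.  -4.7] M [-0.77  0.15  0.07] gap 23.6 J [ 0.58  0.44  1.32 -0.02  1.38  2.28]
shift [ -3.3 -38.5  -5.1] turn -0.012
```

Emit:
drive_tool:
  motion: [-1, -6, 0, 0, -1, -6, 0, 0, -1, -6, 0, 0, 0, -6, 0, 0, 0, -6, 0, 0, 0, -6, 0, 0, 0, -5, 0, 0]

```text
clock: 15.48
eef_pos: [497.2, 405.7, 205.3]
eef_rot: [3.121, -0.011, -0.123]
wrist_force: [-0.7, -5.6, -8.9]
finger_gap: 23.5
```

Emit:
drive_tool:
  motion: [0, 0, 0, 0, 0, 0, 0, 0, 0, 0, 0, 0]
  grip_force: 40

```text
clock: 15.73
eef_pos: [497.5, 406.6, 204.9]
eef_rot: [3.12, -0.011, -0.123]
wrist_force: [-0.9, -5.8, -6.9]
finger_gap: 22.8
```

```bash
python3 go.py 497 399 212 -0.112; python3 tilt.py 40 50 60;  python3 - <<'E'
from h import *
s=camera("side");a=camera("top")
A=cv2.resize(a[155:265,150:310],(582,400),interpolation=3);S=cv2.resize(s[150:290,200:275],(214,400),interpolation=3)
cv2.imwrite("pics/g7.png",np.hstack([A,S])[:,:,::-1])
E
```

```text
t 15.7333 pos [497.5 406.6 204.9] rot [ 3.12  -0.011 -0.123] F [-0.9 -5.8 -6.9] M [-1.16  0.08  0.1 ] gap 22.8 J [ 0.64  0.52  1.22 -0.02  1.41  2.34]
shift [ 0.6  7.7 -6.9] turn -0.011
40.0 top [[197.5, 177.7], [187.3, 232.4], [168.1, 185.0], [158.6, 233.2]] side [[236.7, 210.5], [269.6, 239.0], [202.4, 283.2], [230.6, 318.0]]
50.0 top [[193.3, 175.7], [182.9, 231.1], [176.8, 186.3], [167.5, 234.4]] side [[233.5, 205.2], [266.6, 233.8], [211.4, 278.4], [240.0, 312.1]]
60.0 top [[187.8, 173.5], [177.1, 229.7], [185.0, 187.1], [175.8, 235.5]] side [[229.0, 200.8], [262.3, 229.4], [219.8, 272.5], [248.9, 305.3]]
```

View pics/g7.png

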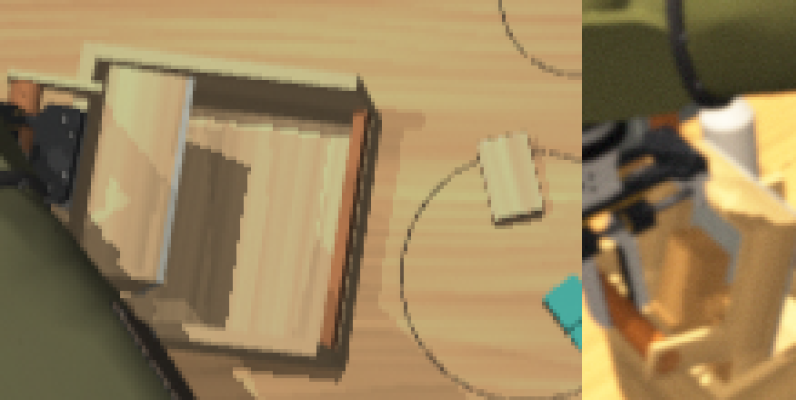

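Emit:
drive_tool:
  motion: [0, 4, 0, 0, 0, 8, 0, 0, 0, 10, 0, 0, 0, 12, 0, 0, 0, 12, 0, 0, 0, 12, 0, 0, 0, 12, 0, 0, 0, 12, 0, 0]

```text
clock: 16.5
eef_pos: [486.9, 321.7, 209.3]
eef_rot: [3.132, -0.016, -0.122]
wrist_force: [0.1, -0.7, -4.5]
finger_gap: 22.6
```

Emit:
drive_tool:
  motion: [0, 10, 0, 0, 0, 8, 0, 0, 0, 5, 0, 0, 0, 0, 0, 0, 0, 0, 0, 0, 0, 0, 0, 0, 0, 0, 0, 0, 0, 0, 0, 0]

```text
clock: 17.17
eef_pos: [484.0, 295.4, 211.6]
eef_rot: [3.136, -0.019, -0.124]
wrist_force: [-0.2, -0.2, -4.9]
finger_gap: 23.1
```

```bash
python3 go.py 477 250 212 -0.112;  python3 - <<'E'
from h import *
s=camera("side");a=camera("top")
A=cv2.resize(a[155:265,150:310],(582,400),interpolation=3);S=cv2.resize(s[150:290,200:275],(214,400),interpolation=3)
cv2.imwrite("pics/g8.png",np.hstack([A,S])[:,:,::-1])
E
```

```text
t 17.1667 pos [484.  295.4 211.6] rot [ 3.136 -0.019 -0.124] F [-0.2 -0.2 -4.9] M [ 0.3  -0.02  0.03] gap 23.1 J [ 0.49  0.33  1.47 -0.02  1.33  2.19]
shift [-1.3 45.9 -0.1] turn -0.012
```

View pics/g8.png

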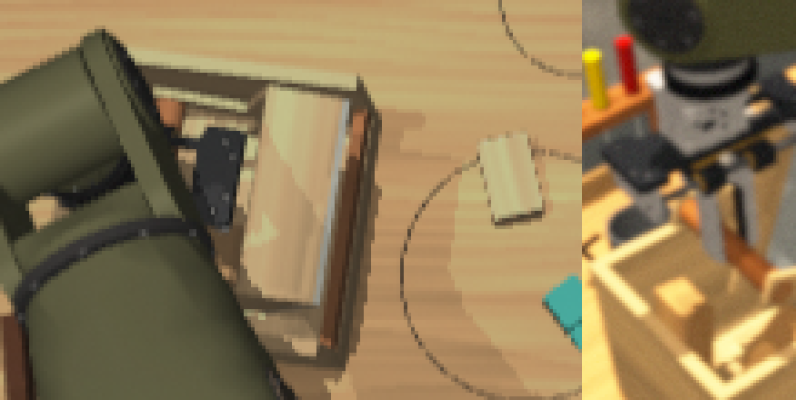

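Emit:
drive_tool:
  motion: [-1, 6, 0, 0, 0, 10, 0, 0, 0, 12, 0, 0, 0, 12, 0, -0.003, 0, 10, 0, -0.003, 0, 8, 0, 0, 0, 5, 0, 0, 0, 0, 0, 0]

```text
clock: 17.93
eef_pos: [475.6, 228.6, 216.6]
eef_rot: [-3.136, -0.027, -0.117]
wrist_force: [-0.1, -0.4, -4.1]
finger_gap: 23.5
```

Emit:
drive_tool:
  motion: [0, 0, 0, 0]
  grip_force: 14

```text
clock: 18.02
eef_pos: [475.6, 227.6, 217.0]
eef_rot: [-3.136, -0.028, -0.118]
wrist_force: [-0.0, -0.5, -4.0]
finger_gap: 23.4
```

```bash
python3 go.py 475 215 212 -0.112
```

```text
t 18.0167 pos [475.6 227.6 217. ] rot [-3.136 -0.028 -0.118] F [-0.  -0.5 -4. ] M [ 0.16  0.04 -0.03] gap 23.4 J [ 0.38  0.22  1.59 -0.01  1.3   2.07]
shift [ 0.8 12.6  4.9] turn -0.006
```

```bash
python3 tilt.py 50 57; python3 - <<'E'
from h import *
s=camera("side");a=camera("top")
A=cv2.resize(a[165:255,160:260],(444,400),interpolation=3);S=cv2.resize(s[195:315,200:305],(350,400),interpolation=3)
cv2.imwrite("pics/g9.png",np.hstack([A,S])[:,:,::-1])
E
```

```text
50.0 top [[259.6, 183.8], [250.7, 240.0], [234.1, 193.5], [225.9, 242.3]] side [[288.3, 177.5], [323.7, 200.5], [264.9, 246.3], [296.0, 274.0]]
57.0 top [[256.5, 182.3], [247.5, 239.1], [240.0, 194.1], [232.0, 243.0]] side [[286.2, 174.2], [321.8, 197.2], [269.9, 242.8], [301.2, 270.0]]
```

View pics/g9.png

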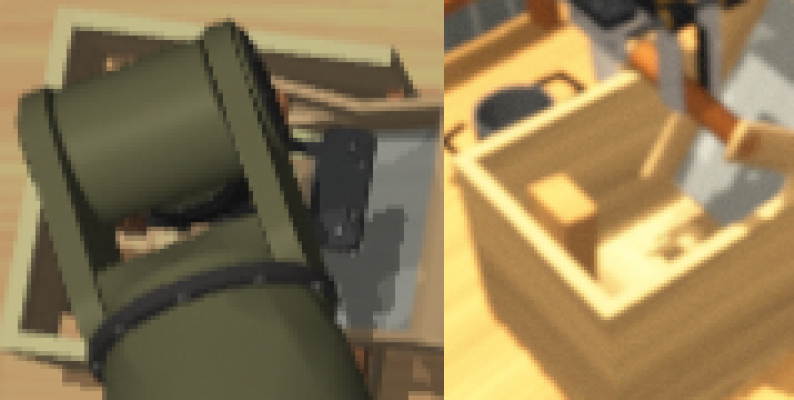

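Both views show bare steel in the tray and the offcuts in the bin. Next I level the tray against the lip.

Emit:
drive_tool:
  motion: [0, 4, 1, 0, 0, 4, 1, 0, 0, 4, 1, 0, 0, 4, 0, 0, 0, 4, 0, 0, 0, 4, 0, 0]

```text
clock: 18.62
eef_pos: [474.8, 207.9, 220.3]
eef_rot: [-3.123, -0.038, -0.114]
wrist_force: [-3.0, 4.9, 9.3]
finger_gap: 16.9
```

Emit:
drive_tool:
  motion: [0, 5, 0, 0, 0, 5, 0, 0, 0, 5, 0, 0, 0, 5, 0, 0]

```text
clock: 18.95
eef_pos: [473.8, 190.3, 226.2]
eef_rot: [-3.113, -0.047, -0.111]
wrist_force: [-3.6, 2.5, 10.7]
finger_gap: 14.2
```

```bash
python3 go.py 469 164 212 -0.112
```

```text
t 18.95 pos [473.8 190.3 226.2] rot [-3.113 -0.047 -0.111] F [-3.6  2.5 10.7] M [0.8  0.73 0.06] gap 14.2 J [0.31 0.16 1.64 0.01 1.28 1.99]
shift [-2.6 27.  13.3] turn 0.001
```

Emit:
drive_tool:
  motion: [0, 0, -3, 0, 0, 0, -3, 0, 0, 0, -3, 0, 0, 0, 0, 0]

```text
clock: 19.28
eef_pos: [473.9, 189.1, 237.5]
eef_rot: [-3.112, -0.05, -0.111]
wrist_force: [-0.4, 0.2, 0.1]
finger_gap: 0.4
```

```bash
python3 go.py 469 164 212 -0.112; python3 tilt.py 20 40 57; python3 - <<'E'
from h import *
s=camera("side");a=camera("top")
A=cv2.resize(a[160:260,190:290],(400,400),interpolation=3);S=cv2.resize(s[140:270,240:370],(400,400),interpolation=3)
cv2.imwrite("pics/g10.png",np.hstack([A,S])[:,:,::-1])
E
```

```text
t 19.2833 pos [473.9 189.1 237.5] rot [-3.112 -0.05  -0.111] F [-0.4  0.2  0.1] M [0.   0.09 0.03] gap 0.4 J [0.3  0.15 1.63 0.01 1.3  1.98]
shift [-3.4 26.2 24.6] turn 0.001
20.0 top [[278.6, 188.0], [270.7, 242.6], [218.7, 188.7], [210.4, 238.5]] side [[300.6, 183.6], [335.6, 205.9], [251.7, 243.4], [283.2, 271.8]]
40.0 top [[276.6, 184.7], [268.4, 240.9], [236.8, 191.8], [228.9, 241.2]] side [[299.7, 171.7], [335.5, 193.4], [266.8, 239.1], [298.5, 266.2]]
57.0 top [[270.5, 181.3], [262.0, 238.9], [251.8, 193.5], [244.2, 243.1]] side [[295.8, 163.1], [332.2, 184.6], [279.0, 231.9], [311.0, 257.7]]
```

View pics/g10.png

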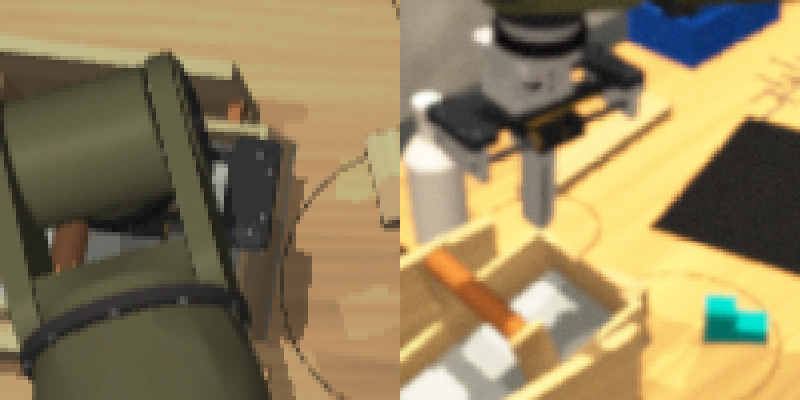

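Emit:
drive_tool:
  motion: [0, 0, -25, 0, 0, 10, -30, 0, 0, 35, -10, 0, 0, 38, 0, 0, 0, 38, 0, 0, 0, 38, 0, 0, 0, 38, 0, 0, 0, 20, 0, 0]
  jaw: 0

```text
clock: 20.05
eef_pos: [444.6, -32.8, 295.3]
eef_rot: [-3.116, -0.044, -0.101]
wrist_force: [1.1, 0.1, -0.2]
finger_gap: 50.2
```

```bash
python3 go.py 469 164 212 -0.112; python3 - <<'E'
from h import *
s=camera("side");a=camera("top")
A=cv2.resize(a[160:260,160:270],(440,400),interpolation=3);S=cv2.resize(s[195:320,200:312],(358,400),interpolation=3)
cv2.imwrite("pics/g11.png",np.hstack([A,S])[:,:,::-1])
E
```

```text
t 20.05 pos [444.6 -32.8 295.3] rot [-3.116 -0.044 -0.101] F [ 1.1  0.1 -0.2] M [ 0.02 -0.   -0.02] gap 50.2 J [-0.17 -0.02  1.68  0.03  1.44  1.49]
shift [   0.6 -196.    88.5] turn 0.011
```

View pics/g11.png

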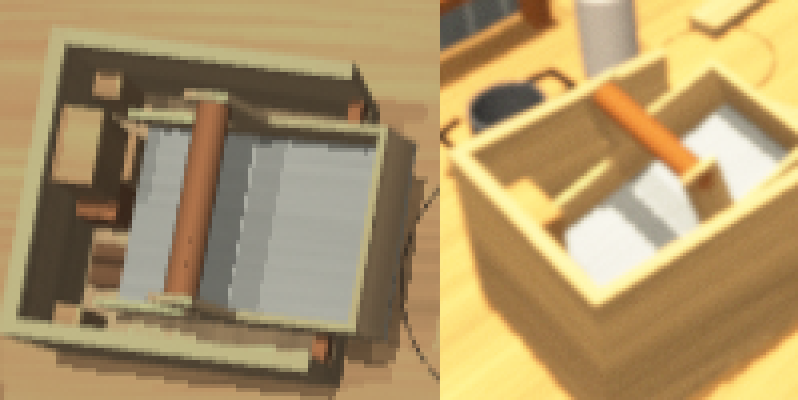

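```bash
cat > fit2.py <<'E'
from h import *; from tilt import tray
from scipy.optimize import least_squares as LS
P=[(0,-75,0),(0,75,0),(-110,-75,-55),(-110,75,-55)]
t=np.array([(213,102),(178,292),(388,128),(357,333)])/4+[160,160]
s=(np.array([(600,92),(697,162),(712,70)])-[440,0])/3.2+[200,195]
def f(p):
    Q=tray(p[:3],p[3],p[4],P);return np.r_[(pix("top",Q)-t).ravel(),(pix("side",Q[:3])-s).ravel()]
r=LS(f,[470,200,190,1.46,.4]);p=r.x;print("H",p[:3].round(1),"head",p[3].round(3),"deg",np.degrees(p[4]).round(1),r.fun.round(1))
print("nose",tray(p[:3],p[3],p[4],[(110,0,-115)]).round(1),"rearlow",tray(p[:3],p[3],p[4],[(-110,0,-115)]).round(1))
E
python3 fit2.py
```

```text
H [481.1 252.7 198. ] head 1.443 deg 6.8 [ 1.3 -2.6  0.3  2.4 -0.3 -0.3 -1.2 -0.4 -0.2 -2.8  1.5  3.5 -1.  -0.6]
nose [[493.3 347.4  70.8]] rearlow [[465.4 130.8  96.9]]
```

Emit:
drive_tool:
  motion: [0, -20, 0, 0.005, 0, -40, 0, 0.005, 0, -40, 0, 0.005, 0, -40, 0, 0.005, 0, -40, 0, 0.003, 0, -40, 0, 0.003, 0, -30, 5, 0, 0, -15, 10, 0]

```text
clock: 20.82
eef_pos: [476.9, 243.5, 286.5]
eef_rot: [-3.114, -0.043, -0.138]
wrist_force: [0.7, -0.7, -0.7]
finger_gap: 94.0
```

```bash
python3 go.py 481.1 252.7 178 -0.128
```

```text
t 20.8167 pos [476.9 243.5 286.5] rot [-3.114 -0.043 -0.138] F [ 0.7 -0.7 -0.7] M [0.04 0.02 0.03] gap 94.0 J [0.4  0.19 1.48 0.   1.43 2.11]
shift [ -1.8  -6.6 108.8] turn -0.01
```

Emit:
drive_tool:
  motion: [0, -1, 10, -0.005, 0, -2, 18, -0.005, 0, -2, 20, 0, -1, -2, 20, 0, -1, 0, 18, 0, 0, 0, 10, 0, 0, 0, 4, 0, 0, 0, 0, 0]

```text
clock: 21.48
eef_pos: [476.4, 258.7, 177.0]
eef_rot: [-3.117, -0.038, -0.117]
wrist_force: [0.8, 1.3, -0.1]
finger_gap: 93.9
```

Emit:
drive_tool:
  motion: [0, 0, 0, 0]
  jaw: 0.5
  grip_force: 10

```text
clock: 21.57
eef_pos: [476.5, 258.7, 177.4]
eef_rot: [-3.117, -0.038, -0.117]
wrist_force: [0.1, 0.7, 0.7]
finger_gap: 90.2
```

```bash
python3 go.py 481.1 252.7 178 -0.128; python3 - <<'E'
from h import *
s=camera("side");a=camera("top")
A=cv2.resize(a[160:260,160:270],(440,400),interpolation=3);S=cv2.resize(s[175:300,200:312],(358,400),interpolation=3)
cv2.imwrite("pics/g12.png",np.hstack([A,S])[:,:,::-1])
E
```

```text
t 21.5667 pos [476.5 258.7 177.4] rot [-3.117 -0.038 -0.117] F [0.1 0.7 0.7] M [0.05 0.06 0.  ] gap 90.2 J [0.43 0.28 1.61 0.   1.2  2.12]
shift [ 5.3  5.4 -0.5] turn 0.011
```

View pics/g12.png

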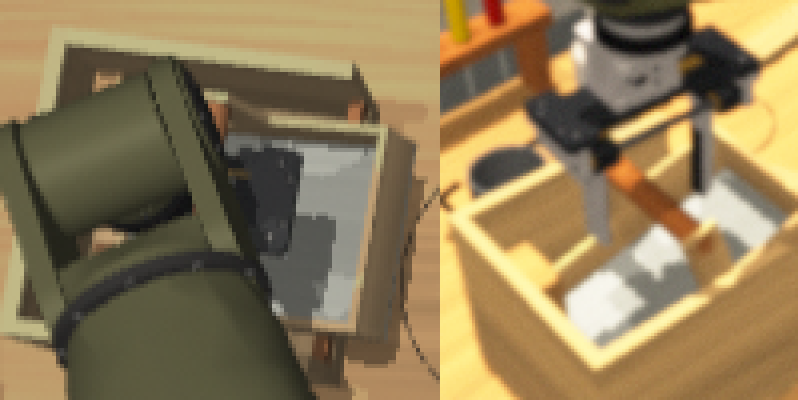

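Emit:
drive_tool:
  motion: [3, 4, 1, 0, 0, 0, 1, 0, 0, 0, 0, 0, 0, 0, 0, 0]
  jaw: 0.6

```text
clock: 22.0
eef_pos: [480.6, 254.1, 178.2]
eef_rot: [-3.115, -0.043, -0.117]
wrist_force: [-0.2, -0.5, -0.2]
finger_gap: 56.2
```

Emit:
drive_tool:
  motion: [0, 0, 0, 0, 0, 0, 0, 0, 0, 0, 0, 0]
  jaw: 0.67

```text
clock: 22.25
eef_pos: [480.7, 254.1, 178.6]
eef_rot: [-3.114, -0.043, -0.118]
wrist_force: [0.0, 0.4, -0.1]
finger_gap: 36.0
```

Emit:
drive_tool:
  motion: [0, 0, 0, 0, 0, 0, 0, 0, 0, 0, 0, 0]
  jaw: 0.72

```text
clock: 22.5
eef_pos: [480.7, 254.3, 178.7]
eef_rot: [-3.114, -0.043, -0.117]
wrist_force: [-0.1, 0.6, -0.0]
finger_gap: 26.8
```

```bash
python3 go.py 481.1 252.7 178 -0.128
```

```text
t 22.5 pos [480.7 254.3 178.7] rot [-3.114 -0.043 -0.117] F [-0.1  0.6 -0. ] M [ 0.32 -0.03 -0.01] gap 26.8 J [0.42 0.28 1.61 0.   1.2  2.11]
shift [0.5 1.6 0.7] turn 0.011
```

Emit:
drive_tool:
  motion: [0, 1, 2, 0, 0, 0, 2, 0, 0, 0, 0, 0]

```text
clock: 22.75
eef_pos: [481.2, 254.5, 175.3]
eef_rot: [-3.111, -0.045, -0.117]
wrist_force: [0.7, 0.5, -0.5]
finger_gap: 26.3
```

Emit:
drive_tool:
  motion: [0, 0, 0, 0, 0, 0, 0, 0, 0, 0, 0, 0, 0, 0, 0, 0]
  jaw: 1
  grip_force: 50

```text
clock: 23.08
eef_pos: [481.3, 255.0, 175.5]
eef_rot: [-3.11, -0.045, -0.117]
wrist_force: [0.1, 1.7, 1.7]
finger_gap: 22.9
```

Emit:
drive_tool:
  motion: [0, 0, -2, 0, 0, 0, -4, 0, 0, 0, -6, 0, 0, 0, -8, 0, 0, 0, -8, 0, 0, 0, -8, 0, 0, 0, -4, 0, 0, 0, 0, 0]

```text
clock: 23.75
eef_pos: [478.1, 252.6, 218.0]
eef_rot: [-3.114, -0.041, -0.117]
wrist_force: [-0.9, 0.6, -4.9]
finger_gap: 22.9
```

```bash
python3 go.py 458.4 64 250 -0.112
```

```text
t 23.75 pos [478.1 252.6 218. ] rot [-3.114 -0.041 -0.117] F [-0.9  0.6 -4.9] M [0.13 0.03 0.  ] gap 22.9 J [0.42 0.24 1.57 0.   1.28 2.1 ]
shift [  3.8 188.6 -37.2] turn -0.005
```

Emit:
drive_tool:
  motion: [0, 3, -8, 0, 0, 8, -10, 0, 0, 14, -6, 0, 0, 20, 0, 0, 0, 25, 0, 0, 0, 28, 0, 0, 0, 30, 2, 0, 0, 30, 2, 0]

```text
clock: 24.42
eef_pos: [456.6, 87.8, 238.5]
eef_rot: [-3.113, -0.044, -0.112]
wrist_force: [1.2, -0.7, -3.6]
finger_gap: 23.1
```

Emit:
drive_tool:
  motion: [0, 30, 2, 0, 0, 30, 2, 0, 0, 30, 2, -0.02, 0, 30, 2, -0.03, 0, 30, 2, -0.04, 0, 28, 2, -0.04, 0, 24, 0, -0.04, 0, 18, 0, -0.04]

```text
clock: 25.08
eef_pos: [434.1, -149.8, 224.6]
eef_rot: [-3.126, -0.053, 0.102]
wrist_force: [0.8, 0.2, -5.1]
finger_gap: 22.9
```

```bash
python3 go.py 528.7 -278.8 180 0.226
```

```text
t 25.0833 pos [ 434.1 -149.8  224.6] rot [-3.126 -0.053  0.102] F [ 0.8  0.2 -5.1] M [0.18 0.03 0.02] gap 22.9 J [-0.44  0.05  1.77  0.04  1.28  1.02]
shift [ 78.5 138.7  46.7] turn -0.124
```

Emit:
drive_tool:
  motion: [9, 20, 3, -0.02, 13, 22, 5, -0.03, 14, 24, 5, -0.03, 14, 24, 5, -0.03, 13, 20, 5, -0.012, 9, 14, 5, 0, 5, 7, 4, 0, 0, 0, 0, 0]

```text
clock: 25.75
eef_pos: [527.8, -281.4, 198.1]
eef_rot: [-3.136, -0.054, 0.224]
wrist_force: [-0.1, -0.1, -4.8]
finger_gap: 23.0
```

```bash
python3 go.py 528.7 -278.8 150 0.226
```

```text
t 25.75 pos [ 527.8 -281.4  198.1] rot [-3.136 -0.054  0.224] F [-0.1 -0.1 -4.8] M [0.2  0.17 0.01] gap 23.0 J [-0.57  0.39  1.42  0.04  1.3   0.76]
shift [-1.2 -2.  48.1] turn -0.002
```

Emit:
drive_tool:
  motion: [-1, -2, 8, -0.002, 0, 0, 12, 0, 0, 0, 14, 0, 0, 0, 14, 0, 0, 0, 12, 0, 0, 0, 8, 0, 0, 0, 4, 0, 0, 0, 0, 0]

```text
clock: 26.42
eef_pos: [527.3, -277.0, 125.8]
eef_rot: [3.138, -0.06, 0.228]
wrist_force: [-0.7, 0.5, -5.9]
finger_gap: 23.2
```

```bash
python3 go.py 528.7 -278.8 110 0.226
```

```text
t 26.4167 pos [ 527.3 -277.   125.8] rot [ 3.138 -0.06   0.228] F [-0.7  0.5 -5.9] M [ 0.22  0.16 -0.01] gap 23.2 J [-0.56  0.45  1.51  0.04  1.14  0.76]
shift [ 0.   2.  15.9] turn 0.002
```

Emit:
drive_tool:
  motion: [0, 1, 2, 0.001, 0, 0.5, 2, 0, 0, 0, 2, 0, 0, 0, 2, 0]

```text
clock: 26.75
eef_pos: [529.7, -280.2, 123.0]
eef_rot: [3.128, -0.068, 0.228]
wrist_force: [-1.1, -5.1, 7.2]
finger_gap: 22.9
```

Emit:
drive_tool:
  motion: [0, 0, 2, 0, 0, 0, 1.5, 0, 0, 0, 1.5, 0, 0, 0, 0, 0]

```text
clock: 27.08
eef_pos: [530.2, -281.9, 121.9]
eef_rot: [3.121, -0.072, 0.228]
wrist_force: [-0.4, 1.2, -4.5]
finger_gap: 22.9
```

```bash
python3 go.py 528.7 -278.8 100 0.226; python3 - <<'E'
from h import *
s=camera("side");a=camera("top")
A=cv2.resize(a[155:265,325:455],(473,400),interpolation=3);S=cv2.resize(s[145:235,320:392],(320,400),interpolation=3)
cv2.imwrite("pics/g13.png",np.hstack([A,S])[:,:,::-1])
E
```

```text
t 27.0833 pos [ 530.2 -281.9  121.9] rot [ 3.121 -0.072  0.228] F [-0.4  1.2 -4.5] M [0.24 0.32 0.02] gap 22.9 J [-0.57  0.45  1.52  0.04  1.11  0.76]
shift [-2.3 -3.8 21.7] turn 0.002
```

View pics/g13.png

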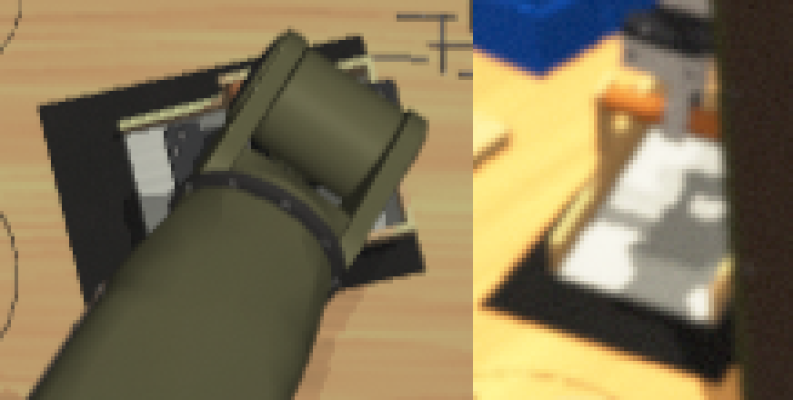

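Emit:
drive_tool:
  motion: [0, -2, -3, 0, -1, -6, -3, 0, -1, -8, 0, 0, 0, -8, 0, 0, 0, -6, 0, 0, 0, -3, 0, 0, 0, 0, 0, 0]

```text
clock: 27.77
eef_pos: [518.2, -244.3, 125.5]
eef_rot: [3.126, -0.069, 0.229]
wrist_force: [0.3, 0.0, -4.1]
finger_gap: 23.2
```

Emit:
drive_tool:
  motion: [0, 0, 1, 0]
  grip_force: 18

```text
clock: 27.85
eef_pos: [518.4, -244.0, 124.7]
eef_rot: [3.125, -0.069, 0.23]
wrist_force: [-0.2, -0.3, -4.8]
finger_gap: 23.1
```

```bash
python3 go.py 528.7 -278.8 100 0.226
```

```text
t 27.85 pos [ 518.4 -244.   124.7] rot [ 3.125 -0.069  0.23 ] F [-0.2 -0.3 -4.8] M [0.12 0.13 0.03] gap 23.1 J [-0.52  0.39  1.6   0.04  1.09  0.8 ]
shift [ 0.4 35.8 25.4] turn 0.004
```

Emit:
drive_tool:
  motion: [0, 1, 2, 0, 0, 2, 2, 0, 0, 3, 2, 0, 0, 4, 2.5, 0]

```text
clock: 28.18
eef_pos: [521.9, -254.4, 116.0]
eef_rot: [3.125, -0.07, 0.23]
wrist_force: [0.4, 0.1, -3.8]
finger_gap: 23.6
```

Emit:
drive_tool:
  motion: [0, 4, 2.5, 0, 0, 4, 2.5, 0, 0, 4, 2.5, 0]

```text
clock: 28.43
eef_pos: [525.3, -267.9, 107.6]
eef_rot: [3.126, -0.07, 0.229]
wrist_force: [0.1, -0.3, -3.4]
finger_gap: 23.6
```

```bash
python3 go.py 528.7 -278.8 100 0.226
```

```text
t 28.4333 pos [ 525.3 -267.9  107.6] rot [ 3.126 -0.07   0.229] F [ 0.1 -0.3 -3.4] M [ 0.3   0.17 -0.01] gap 23.6 J [-0.55  0.45  1.56  0.04  1.07  0.77]
shift [ 0.3 11.3  7.8] turn 0.003
```

Emit:
drive_tool:
  motion: [0, 4, 0.5, 0, 0, 4, 0.5, 0, 0, 2, 1, 0, 0, 0, 1, 0, 0, 0, 1, 0]

```text
clock: 28.85
eef_pos: [528.3, -280.3, 103.7]
eef_rot: [3.125, -0.07, 0.228]
wrist_force: [-7.5, 7.5, 14.5]
finger_gap: 23.4
```

```bash
python3 go.py 528.7 -278.8 100 0.226
```

```text
t 28.85 pos [ 528.3 -280.3  103.7] rot [ 3.125 -0.07   0.228] F [-7.5  7.5 14.5] M [1.34 1.2  0.13] gap 23.4 J [-0.57  0.47  1.54  0.04  1.07  0.76]
shift [ 0.5 -1.4  3.8] turn 0.002
```

Emit:
drive_tool:
  motion: [0, 0, 0, 0, 0, 0, 0, 0, 0, 0, 0, 0]
  grip_force: 6

```text
clock: 29.1
eef_pos: [528.4, -280.3, 104.0]
eef_rot: [3.124, -0.07, 0.229]
wrist_force: [0.4, 0.3, -3.6]
finger_gap: 23.8
```

```bash
python3 go.py 528.7 -278.8 100 0.226; python3 tilt.py -5 0 5 10; python3 - <<'E'
from h import *
s=camera("side");a=camera("top")
A=cv2.resize(a[155:265,325:455],(473,400),interpolation=3);S=cv2.resize(s[145:235,320:392],(320,400),interpolation=3)
cv2.imwrite("pics/g14.png",np.hstack([A,S])[:,:,::-1])
E
```

```text
t 29.1 pos [ 528.4 -280.3  104. ] rot [ 3.124 -0.07   0.229] F [ 0.4  0.3 -3.6] M [-0.03  0.09 -0.05] gap 23.8 J [-0.57  0.47  1.54  0.04  1.07  0.76]
shift [ 0.3 -1.5  4. ] turn 0.003
-5.0 top [[418.8, 174.1], [430.7, 220.5], [348.4, 190.9], [359.0, 236.9]] side [[357.2, 172.2], [391.7, 181.7], [332.5, 207.1], [369.8, 219.2]]
0.0 top [[421.0, 173.0], [433.1, 219.7], [350.9, 191.0], [361.5, 236.7]] side [[357.8, 169.7], [392.5, 179.1], [333.5, 208.0], [370.5, 220.0]]
5.0 top [[423.1, 172.0], [435.3, 218.9], [353.7, 190.9], [364.3, 236.3]] side [[358.4, 167.1], [393.1, 176.5], [334.6, 208.6], [371.3, 220.5]]
10.0 top [[424.9, 171.0], [437.2, 218.2], [356.7, 190.7], [367.3, 235.9]] side [[358.9, 164.6], [393.8, 173.9], [335.8, 208.9], [372.1, 220.7]]
```

View pics/g14.png

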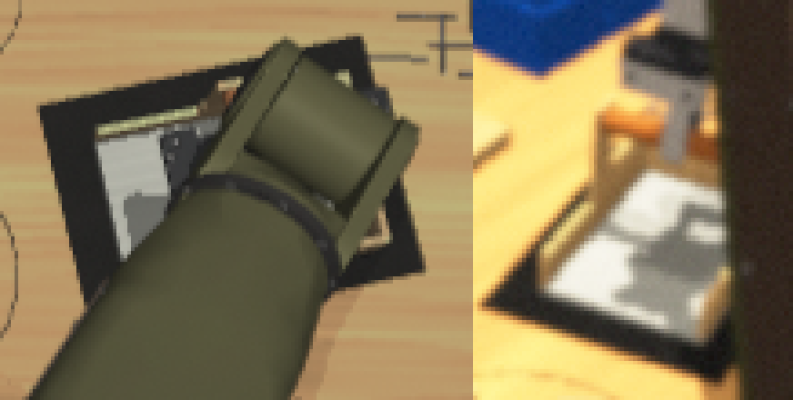

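Emit:
drive_tool:
  motion: [0, 0, 1, 0, 0, 0, 1, 0, 0, 0, 1, 0, 0, 0, 0, 0]

```text
clock: 29.53
eef_pos: [529.2, -280.2, 103.3]
eef_rot: [3.123, -0.072, 0.229]
wrist_force: [0.7, -0.4, -4.7]
finger_gap: 23.4
```

Emit:
drive_tool:
  motion: [0, 0, 1, 0, 0, 0, 1, 0, 0, 0, 0, 0]

```text
clock: 29.78
eef_pos: [529.9, -280.1, 102.7]
eef_rot: [3.122, -0.073, 0.229]
wrist_force: [-0.6, -0.4, -4.4]
finger_gap: 23.7
```

Emit:
drive_tool:
  motion: [0, 0, 0, 0, 0, 0, 0, 0]
  grip_force: 3

```text
clock: 29.95
eef_pos: [529.9, -280.1, 102.7]
eef_rot: [3.122, -0.073, 0.23]
wrist_force: [-2.7, 1.1, 0.7]
finger_gap: 24.3
```

```bash
python3 go.py 528.7 -278.8 100 0.226
```

```text
t 29.95 pos [ 529.9 -280.1  102.7] rot [ 3.122 -0.073  0.23 ] F [-2.7  1.1  0.7] M [0.25 0.29 0.07] gap 24.3 J [-0.56  0.47  1.54  0.04  1.07  0.76]
shift [-1.1 -1.6  2.5] turn 0.004
```

Emit:
drive_tool:
  motion: [0, 0, 0, 0, 0, 0, 0, 0, 0, 0, 0, 0]
  jaw: 0.65

```text
clock: 30.2
eef_pos: [530.4, -280.4, 102.9]
eef_rot: [3.121, -0.074, 0.229]
wrist_force: [0.4, 0.2, 1.1]
finger_gap: 32.4
```

Emit:
drive_tool:
  motion: [0, 0, 0, 0, 0, 0, 0, 0, 0, 0, 0, 0, 0, 0, 0, 0, 0, 0, 0, 0, 0, 0, 0, 0, 0, 0, 0, 0]
  jaw: 0.1

```text
clock: 30.78
eef_pos: [530.6, -280.7, 103.0]
eef_rot: [3.12, -0.075, 0.23]
wrist_force: [-0.4, 0.4, 0.2]
finger_gap: 76.3
```

Emit:
drive_tool:
  motion: [0, 0, -5, 0, 0, 0, -15, 0, 0, 0, -20, 0, 0, 0, -30, 0, 0, 0, -30, 0, 0, 0, -30, 0, 0, 0, -20, 0]

```text
clock: 31.37
eef_pos: [516.6, -278.8, 255.4]
eef_rot: [3.127, -0.068, 0.229]
wrist_force: [0.6, -0.1, 0.3]
finger_gap: 84.4
```

Emit:
drive_tool:
  motion: [-35, 0, 0, 0, -35, 0, 0, 0, -35, 0, 0, 0, -35, 0, 0, 0, -35, 0, 0, 0, -35, 0, 0, 0, -30, 0, 0, 0, 0, 0, 0, 0]

```text
clock: 32.03
eef_pos: [275.9, -334.3, 246.4]
eef_rot: [3.115, -0.077, 0.234]
wrist_force: [0.6, 0.9, -0.7]
finger_gap: 84.6
```

```bash
python3 go.py 528.7 -278.8 100 0.226;python3 - <<'E'
from h import *
s=camera("side");a=camera("top")
cv2.imwrite("pics/f1.png",cv2.resize(a[60:310,100:500],(800,500),interpolation=3)[:,:,::-1])
E
```

```text
t 32.0333 pos [ 275.9 -334.3  246.4] rot [ 3.115 -0.077  0.234] F [ 0.6  0.9 -0.7] M [ 0.01 -0.01  0.06] gap 84.6 J [-1.01 -0.03  1.8   0.07  1.32  0.32]
shift [246.8   0.3 165.9] turn 0.008
```

View pics/f1.png

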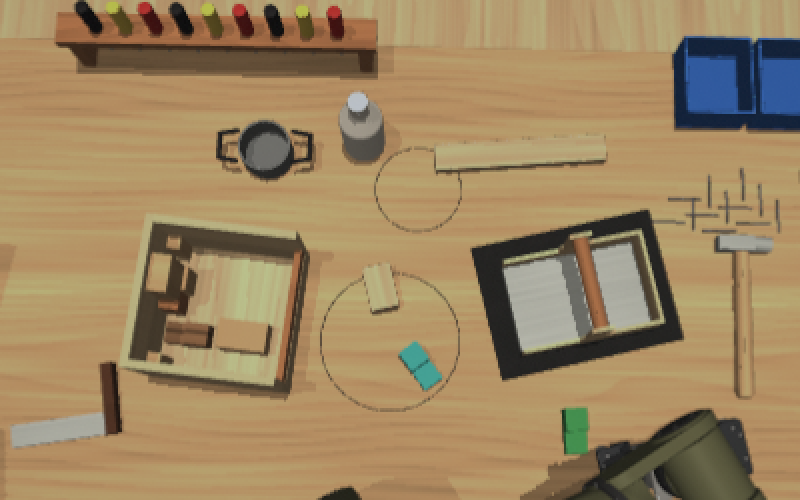

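```bash
python3 -c "from cell import *; print(sign_off())"
```

```text
the job is handed in; nothing more can be done
None
```

I carried the loaded tray level to the bin and rested the underside of its nose on the lip for about 0.7 s with all five offcuts in view. I then tipped it, put it back on its mat and handed the job in at about 32 s of the 58 s allowed.

- **Tipping:** the drive can't tilt the tool. I turned the tray about its bar in a light grip, with the nose pressed against the bin's back wall, to about 55–60°. I then drew it back to the lip, and it emptied.
- **What went wrong:** while I was levelling the empty tray against the lip, the bar slipped out of the pads. The tray dropped a short way and settled leaning on the lip with its nose in the bin. I gripped it again and carried it back.
- **Forces:** readings were taken only at the end of each move. The highest were 19 N against the back wall and about 18 N of upward push as the tray met the mat. My aim was gentle contact, so neither was as soft as I wanted.
- **Last checks:** the final picture shows the tray upright and square on its mat, empty, with its nose pointing as before. All five offcuts are in the bin, the other things look where they were, and the gripper is open and clear. I checked the bystanders by eye only.
- **Budget:** I viewed about 19 pictures against the 10 allowed. That is well past the one or two extra permitted, and partly because of the regrip.

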